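# Strip the rotor from an ionising blower with a left-hand spinner nut

## Task

Strip the ionising blower for cleaning: unscrew the yellow spinner nut, which has a left-hand thread (so clockwise from above loosens it), lift it off the spindle and set it in the small bay of the white parts tray, then draw the blue rotor straight off the spindle and lay it flat, hub up as it came, in the large bay. Treat it as the light plastic it is: grip the nut and rotor only as firmly as needed, let the nut ride up its thread freely instead of pulling or forcing it, set the parts down gently, and leave everything else on the bench where it is.

Things in the scene. Friction and masses are not known exactly. Their poses are not given: they have to be found in the camera images.
- blower: Bench ioniser, fixed: white square housing 170 x 170 mm, swivelled face-up in a dark yoke. Origin on the bench under its centre, z up. The rim of its round mouth (134 mm across, 55 mm deep) is 125 mm above the bench; the yoke's black knobs reach 112 mm from the axis along its y. Its grille is already off.
- spindle (a point): Point on the axis of the locked, upright steel spindle, 127 mm above the bench: the hub's top face when all is tight. The spindle ends 18 mm above it. Its coarse two-start left-hand thread, 23 mm across, is of unmarked pitch with about 1 mm of play; the nut takes about half a turn to one turn to come off. Pushing or pulling on the nut with more than about 8 N strains the thread.
- nut: Yellow round spinner nut on the hub, 26 mm tall, about 40 g: grip 33 mm across from 4 to 26 mm high, over a 39 mm flange. Origin at the centre of its underside, z up. Clockwise from above (yaw falling) loosens it and makes it climb. It is tight: breaking it loose takes about 0.25 N m. It stays where it is left on the thread. Its thin plastic cracks at more than about 28 N per finger.
- rotor: Blue fan rotor, 108 mm across, about 120 g: five blades from 2 to 24 mm above its underside, round hub 46 mm across and 44 mm high, bored 25 mm right through. Origin at the centre of its underside, z along the hub; mounted it is 83 mm above the bench, loosely over the spindle on a sprung washer that lifts it up to 3 mm as the nut loosens; it may turn with the nut. Cracks at over 28 N per finger.
- hub_top (a point): Centre of the top face of the rotor's hub, 44 mm above the rotor's origin.
- tray: White parts tray, 155 mm (x) by 262 mm (y), loose, 0.5 kg, walls 18 mm high and 4 mm thick, floor 4 mm thick, divider 16 mm high and 4 mm thick across it at y = +31 mm. Origin at the centre of its underside.
- nut_bay (a point): Centre of the floor of the small bay (147 x 94 mm, on the tray's +y side).
- rotor_bay (a point): Centre of the floor of the large bay (147 x 156 mm, on the tray's -y side).
- grille: The blower's round wire grille, 140 mm across, 7 mm high, with four ears reaching 103 mm from its centre, lying on the bench (bystander). Origin under its centre.
- brush: Orange-handled cleaning brush, 160 mm long along its x, lying between blower and tray (bystander).
- driver: Red-handled screwdriver, 190 mm long along its x (bystander).
- cleaner: White bottle with a blue cap, 60 mm across, 150 mm tall (bystander).
- display: Black display module 62 x 105 mm, 4 mm thick (bystander).
- screw_dish: Steel dish 64 mm across, 14 mm high, with the grille's screws (bystander).

How it is judged (in metres and radians):
On the way, in this order (a step that is already met when the one before it is completed fails the run):
1. the nut has been screwed up off the hub by at least 5 mm while still on the spindle (z of nut in the frame of spindle between 0.005 and 0.02 m and horizontal distance between nut and spindle below 0.006 m), for 0.1 s.
2. the nut lies at rest in the small bay of the tray, let go (horizontal distance between nut and nut_bay below 0.066 m and y of nut in the frame of tray above 0.04 m and z of nut in the frame of tray between -0.002 and 0.034 m and linear speed of nut below 0.02 m/s and contact force between nut and the fingers below 0.1 N), for 0.2 s.
At the end, for the whole second after the job is handed in: The nut rests in the tray's small bay (within 66 mm of its centre, at least 40 mm from the tray's middle, under 34 mm up) and the rotor rests flat and hub up on the floor of the large bay (within 33 mm of its centre, under 12 mm up, tilted under 0.15 rad), both let go and still (horizontal distance between nut and nut_bay below 0.066 m and y of nut in the frame of tray above 0.04 m and z of nut in the frame of tray between -0.002 and 0.034 m and linear speed of each of nut, rotor below 0.02 m/s and horizontal distance between rotor and rotor_bay below 0.033 m and z of rotor in the frame of tray below 0.012 m and angle between rotor's own z axis and vertical below 0.15 rad and z of hub_top in the frame of tray above 0.03 m); the robot touches nothing.
It fails at once if the nut or the rotor is pinched with more than 30 N per finger (contact force between the fingers and nut above 60 N or contact force between the fingers and rotor above 60 N).
It fails at once if the thread is forced: the nut is pulled, pushed or tightened on the spindle with more than 22 N (contact force between nut and blower above 22 N).
It fails at once if the rotor is forced against the spindle, its seat or the housing with more than 30 N (contact force between rotor and blower above 30 N).
It fails at once if the nut or the rotor is dropped (falls free faster than 0.6 m/s) or pressed on the tray with more than 30 N (contact force between any of rotor, nut and tray above 30 N or (linear speed of nut above 0.6 m/s and contact force between the fingers and nut below 0.05 N) or (linear speed of rotor above 0.6 m/s and contact force between the fingers and rotor below 0.05 N)).
It fails at once if a bystander on the bench is shifted by more than 20 mm (distance of any of grille, brush, driver, cleaner, display, screw_dish from where it was at the start of the episode above 0.02 m).
It also fails if it takes over 72 s, if anything falls off the work surface, if the arm or the gripper's body presses on something with over 40 N, if the wrist force passes 120 N, or if a joint passes its speed limit or range.

## Robot

A 6-joint arm with a two-finger parallel gripper is mounted at the origin on the work surface. World frame = base frame: x ahead of the robot, y to its left, z up, the work surface at z = 0. Lengths are in m, angles in degrees, forces in N, time in s.
With the tool pointing down it reaches from about 0.35 to 0.875 m from the base axis. Payload 4.2 kg.
Tool frame: the origin (TCP) lies midway between the tips of the shut fingers; the grasp point (between the pads) lies 19 mm behind it (r.pinch_z is the distance from the TCP to the grasp point, in m); z points along the fingers, y is the line along which they close (so a half turn about z gives the same grasp; the last joint's range is limited). The gripper opens to 87 mm and grips with 3 to 60 N. Pads are 19 mm wide; open, the fingers measure 117 mm over their backs; the gripper's body (75 mm by 190 mm) begins 51 mm behind the grasp point.
Start: joints at [85.52, 22.042, 0.453, 0, -68.411, -14.817], TCP at [0.207, 0.59, 0.223] pointing down, gripper open.
Joint ranges: [-179.83, 179.83], [-69.29, 118.12], [-61.27, 80.66], [-181.25, 117.63], [-171.15, -9.14], [-177.46, 177.46]. Speed limits (degrees/s): [159.86, 159.86, 180, 180, 180, 180].

## Interface

Orientations are given as a 3x3 rotation matrix whose columns are the frame's x, y, z axes.
In Python, from station import r, imaging, models gives the robot as it stands. The module is installed in compiled form; this text tells all that it offers.
- The arm moves only by the tool apply_moves, never from a script. Its argument "moves" is a list of rows, each a list of 2 entries, a list of its own where there are three numbers: the shift along the tool's x, y, z in m, then the turn about the tool's z in degrees. A call has 1 to 5 rows; each row shifts and turns the commanded pose from where the row before left it, along the tool's axes as they then stand; what a row does not reach is not made up. A row lasts 1/12 s, in which the tool goes at most 41.7 mm and 7.16 degrees, less where a joint would pass 70% of its speed; a pose out of reach is approached as far as the arm can. A call is refused whole if a number of a shift passes 0.0417 or a number of a turn 7.16, either way. A call with a gripper value outside its range is refused whole. "hand" is the finger opening in m, from 0 to 0.087, set as the call begins (left out, the last holds). The fingers move at their own pace and stop on an object; the grip force is fixed at half the most. Time passes only in rows, so rows that do not move let the fingers close. It gives the time, the measured TCP pose, the force, the opening and the grip force at its end, in the units of the state.
- r.sense(): the state, without advancing time (a new reading comes with each control period).
- imaging.capture(name): name is "scene" or "top"; returns a dict with "frame" (480x640x3 uint8, blue, green, red), "intrinsics" (3x3 intrinsics, pixels), "eye" and "orientation" of the camera in the world. Camera axes: x right, y down, z forward; pixel columns grow to the right and rows downward; lengths in m; the calibration is good to about 2 mm. A picture is of the moment at which its call begins. There is no depth.
- r.finish_job(): hands the job in; it is judged then, once.
Trained networks look in a picture, given as the dict that the camera call returned (one of the last four; its "shot" number tells which), for a name from the list of things; names that differ only in an ending like _2 or _b are one class to them, and where a whole thing is asked for, a point or a joint stands for the part that bears it (a point fixed in the world has none). Each returns a list of dicts, best first, with "confidence" (0 to 1); they miss things now and then, are a little off and sometimes report something else, mostly with a low value. They report only what shows in the picture. A call takes as long as a camera call.
- models.cut_out(picture, target): "region" (480x640 bool, what is visible of it) and "extent" ([left, top, width, height] as shares, 0 to 1, of the picture: columns of its width, rows of its height, round what is visible of it).
- models.place_of(picture, target): "at" ([column, row] as shares, 0 to 1, of the picture: columns of its width, rows of its height: a listed point, or the origin of a listed thing).
The state is a dict: "time_s": time; "joints": joint angles; "joint_velocities": joint speeds; "effort": joint torques, N m; "tcp_pos": TCP position; "ee_rot": TCP orientation; "wrist_force": force on the tool from outside, world axes, zero at the start; "moment": the same for the moment, N m; "gripper_width": opening from 0.0 (shut) to 1.0 (fully open); "gripper_force": force on a finger pad.
Only numpy, scipy, OpenCV 4.12 (cv2) and the standard library are available. Lean on these libraries where they do the work, as an engineer would, in place of code of your own. Each camera call takes 0.05 s, during which the arm holds its last target. There are 200 camera calls.

## Working session

There is one attempt and no reset: what is moved stays moved. The work goes in short steps, Python scripts to look and compute and a tool call to move; the robot and the scene stay as the last step left them, time stands still between calls to the robot, and variables do not carry over. Pictures are saved under pics/ and viewed, at most 10 in all, crops included, and the job is handed in when it is done.

Besides the shell and the picture viewer there is one more tool, called in YAML: its name, and indented under it one key for each argument. apply_moves: Moves the arm, as the interface text tells. Its arguments: {"type":"object","properties":{"moves":{"type":"array"},"hand":{"type":"number"}},"required":["moves"]}

```bash
mkdir -p pics
cat > h.py <<'E'
from station import r, imaging, models
import numpy as np, cv2
def ray(p,at,z):
    K=np.array(p["intrinsics"]);R=np.array(p["orientation"]);
    d=R@np.linalg.inv(K)@np.array([at[0]*640,at[1]*480,1]);e=np.array(p["eye"])
    return e+d*(z-e[2])/d[2]
E
python3 - <<'E'
from h import *
s=r.sense();print(s)
zs=dict(spindle=.127,nut=.127,hub_top=.127,rotor=.083,blower=0,tray=0,nut_bay=.004,rotor_bay=.004,brush=0.01,grille=0,driver=.01,cleaner=0,display=0,screw_dish=0)
for c in ("top","scene"):
    p=imaging.capture(c);cv2.imwrite(f"pics/{c}0.png",p["frame"]);print(c,np.round(p["eye"],3),np.round(p["orientation"],3).tolist())
    for n,z in zs.items():
        l=models.place_of(p,n)
        for d in l[:2]: print(n,np.round(d["at"],4)*[640,480],round(d["confidence"],2),np.round(ray(p,d["at"],z),4))
E
```

```text
{'time_s': 0.0, 'joints': array([ 8.55196157e+01,  2.20906210e+01,  3.81223511e-01, -2.81897897e-02,
       -6.84140636e+01, -1.48175890e+01]), 'joint_velocities': array([-0.03276286,  0.01152971,  0.05472058, -0.01934152, -0.10351365,
       -0.04242772]), 'effort': array([-6.13410907e-05, -3.90662706e+01,  1.87410951e+01,  4.21991006e+00,
        1.10538592e-02, -1.90944297e-04]), 'tcp_pos': array([0.20632663, 0.58931961, 0.22147304]), 'ee_rot': array([[ 9.43752679e-01, -3.30651617e-01, -6.24425721e-04],
       [-3.30652188e-01, -9.43750321e-01, -2.11243546e-03],
       [ 1.09178227e-04,  2.20008436e-03, -9.99997574e-01]]), 'wrist_force': array([0.18500548, 0.21781394, 0.04540916]), 'moment': array([ 0.00155617, -0.00956938,  0.01758461]), 'gripper_force': 0.0, 'gripper_width': 1.0024020409125622}
top [ 2.940e-01 -1.000e-03  2.125e+00] [[0.013, -0.991, 0.132], [-1.0, -0.013, 0.003], [-0.002, -0.132, -0.991]]
spindle [263.872 260.304] 0.67 [0.5151 0.2027 0.127 ]
spindle [268.48 268.32] 0.5 [0.489 0.187 0.127]
nut [264.896 262.992] 0.57 [0.5063 0.1992 0.127 ]
nut [267.392 267.696] 0.
[... 1344 characters left out ...]
.304] 0.83 [0.5187 0.2106 0.083 ]
rotor [452.928 150.576] 0.43 [0.4271 0.4651 0.083 ]
blower [386.496 214.992] 0.75 [0.5003 0.2114 0.    ]
nut_bay [273.792 266.592] 0.78 [ 0.5307 -0.1476  0.004 ]
nut_bay [145.024 325.392] 0.52 [ 0.5578 -0.5026  0.004 ]
rotor_bay [237.376 299.616] 0.79 [ 0.5854 -0.2711  0.004 ]
brush [325.696 241.488] 0.8 [0.5184 0.0108 0.01  ]
grille [455.296 155.808] 0.85 [0.3841 0.5189 0.    ]
driver [145.92  325.824] 0.95 [ 0.5638 -0.5007  0.01  ]
cleaner [113.728 292.08 ] 0.9 [ 0.4263 -0.5475  0.    ]
display [239.424 297.6  ] 0.4 [ 0.5795 -0.2637  0.    ]
screw_dish [326.528 330.   ] 0.78 [ 0.7596 -0.1037 -0.    ]
screw_dish [390.272 186.192] 0.64 [0.4089 0.2754 0.    ]
```

Run:
```python
from h import *
ims={}
for c in ("top","scene"):
    p=imaging.capture(c);f=p["frame"];ims[c]=f
    b,g,rr=[f[...,i].astype(int) for i in range(3)]
    m=(rr>120)&(g>90)&(b<0.6*g)
    n,l,st,ce=cv2.connectedComponentsWithStats(m.astype(np.uint8))
    for i in range(1,n):
        if st[i,4]>12: print(c,"yellow",st[i],ce[i],ray(p,ce[i]/[640,480]+.5/np.array([640,480]),.140).round(4))
    for nm in("nut","tray","rotor"):
        for d in models.cut_out(p,nm)[:1]:
            ys,xs=np.nonzero(d["region"]);print(nm,d["confidence"],xs.mean(),ys.mean(),xs.min(),xs.max(),ys.min(),ys.max())
            if nm=="tray":
                c4=cv2.boxPoints(cv2.minAreaRect(np.c_[xs,ys].astype(np.float32)))
                for q in c4: print(q,ray(p,q/[640,480],.018).round(4))
t=cv2.resize(ims["top"][220:310,210:350],(800,514),interpolation=cv2.INTER_CUBIC)
cv2.imwrite("pics/t1.png",t)
```

```text
top yellow [  51   49   38  431 4018] [ 69.52190144 267.28446989] [0.4811 0.8309 0.14  ]
top yellow [ 116  142  115   58 1456] [148.78983516 159.33928571] [0.8449 0.5915 0.14  ]
top yellow [ 242  144  172   10 1276] [328.11677116 148.1677116 ] [ 0.8908 -0.0047  0.14  ]
top yellow [  341   146   209   334 12331] [478.21887925 391.21733842] [ 0.1046 -0.4889  0.14  ]
top yellow [288 180  14   8  43] [294.39534884 183.27906977] [0.7697 0.1054 0.14  ]
top yellow [230 195   5   5  21] [232. 197.] [0.7207 0.3104 0.14  ]
top yellow [238 194   5   5  21] [239.80952381 196.14285714] [0.724  0.2847 0.14  ]
top yellow [214 196   5   5  22] [215.90909091 198.09090909] [0.7164 0.3633 0.14  ]
top yellow [221 196   6   5  22] [223.90909091 197.63636364] [0.7183 0.337  0.14  ]
top yellow [623 205   8  10  18] [628.         208.11111111] [ 0.7002 -0.9929  0.14  ]
top yellow [630 222   4   9  13] [632.07692308 227.        ] [ 0.6374 -1.0029  0.14  ]
top yellow [258 258  11  11  95] [262.83157895 262.98947368] [0.5033 0.2029 0.14  ]
top yellow [ 108  260   18   84 1134] [116.69223986 300.44708995] [0.37
[... 1756 characters left out ...]
1   7   5  26] [481.11538462 243.03846154] [0.7761 0.3111 0.14  ]
scene yellow [470 245   7   5  27] [472.77777778 247.18518519] [0.7779 0.2852 0.14  ]
scene yellow [462 249   7   6  29] [464.65517241 251.37931034] [0.7801 0.26   0.14  ]
scene yellow [407 304  14  16  83] [413.95180723 311.27710843] [0.8725 0.0611 0.14  ]
nut 0.48 391.80555555555554 184.2722222222222 385 398 177 191
tray 0.6 252.15264359740033 285.1445634990339 193 310 237 328
[191.43134 300.30753] [ 0.5467 -0.3775  0.018 ]
[271.31903 226.26527] [ 0.4128 -0.1042  0.018 ]
[312.432 270.624] [ 0.5949 -0.0648  0.018 ]
[232.54431 344.66626] [ 0.7075 -0.3287  0.018 ]
rotor 0.64 393.69383697813123 195.71570576540756 371 410 179 206
```

View pics/top0.png

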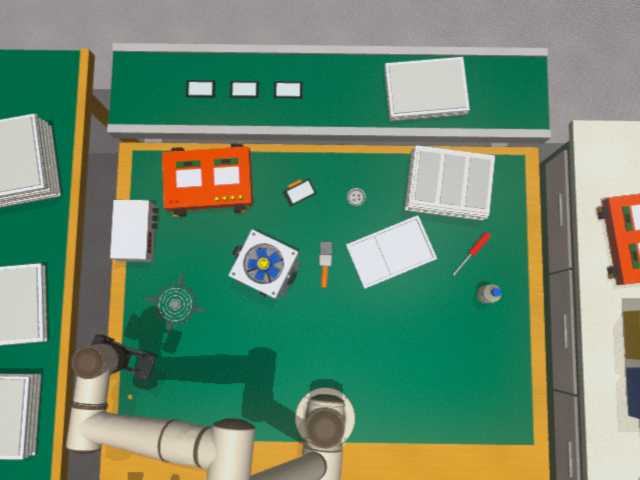

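View pics/scene0.png

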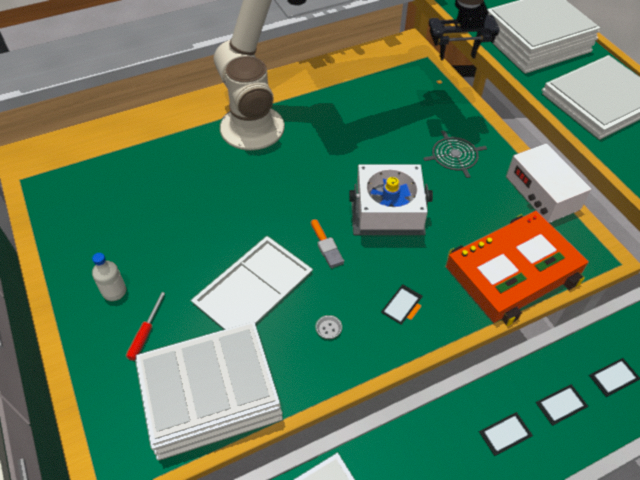

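View pics/t1.png

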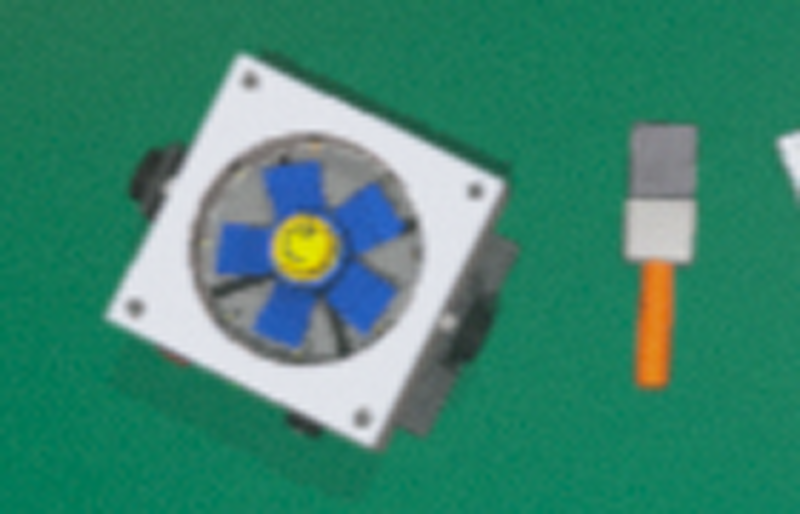

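Top view: blower with yellow nut at about (263,263) px and tray at (391,251). Scene view: nut at (392,184) and tray at (252,285). Both views agree with the networks. I'll refine the nut with a silhouette model in both cameras.

```bash
cat >> h.py <<'E'
def proj(p,X):
    K=np.array(p["intrinsics"]);R=np.array(p["orientation"])
    c=(np.atleast_2d(X)-np.array(p["eye"]))@R; u=c@K.T; return u[:,:2]/u[:,2:]
def cyl(x,y,zr):
    a=np.linspace(0,2*np.pi,60,endpoint=False)
    return np.vstack([np.c_[x+rr*np.cos(a),y+rr*np.sin(a),0*a+z] for rr,z in zr])
def hullc(p,X):
    h=cv2.convexHull((proj(p,X)*1).astype(np.float32));M=cv2.moments(h);return np.array([M["m10"],M["m01"]])/M["m00"],M["m00"]
E
python3 - <<'E'
from h import *
from scipy.optimize import least_squares as LS
obs=[];
NUT=[(.0195,.127),(.0195,.131),(.0165,.131),(.0165,.153)]
for c in("top","scene"):
    p=imaging.capture(c);f=cv2.GaussianBlur(p["frame"],(0,0),.01) 
    b,g,rr=[f[...,i].astype(float) for i in range(3)]
    w=np.clip((np.minimum(rr,g)-b)/140,0,1); W=np.zeros_like(w)
    cx,cy=(263,263) if c=="top" else (392,184)
    W[cy-12:cy+13,cx-12:cx+13]=w[cy-12:cy+13,cx-12:cx+13]; W[W<.3]=0
    ys,xs=np.nonzero(W);ct=np.array([np.average(xs,weights=W[ys,xs]),np.average(ys,weights=W[ys,xs])])
    o=ct+.5; 
    s=LS(lambda q:hullc(p,cyl(*q,NUT))[0]-o,[.507,.207]).x
    print(c,ct,"area",W.sum(),hullc(p,cyl(*s,NUT))[1],s.round(4)); obs.append((p,o))
    # blower mouth+housing: white top face
    m=models.cut_out(p,"blower")
    for d in m[:1]:
        reg=d["region"]; ys,xs=np.nonzero(reg);print("blower",d["confidence"],xs.min(),xs.max(),ys.min(),ys.max())
    wh=((f.min(2)>150)).astype(np.uint8)
    n,l,st,ce=cv2.connectedComponentsWithStats(wh)
    i=l[tuple((np.array([cy-30 if c=="top" else cy-12,cx]) if c=="top" else np.array([cy+20,cx-25])))]
    if i:
        ys,xs=np.nonzero(l==i);hl=cv2.convexHull(np.c_[xs,ys].astype(np.float32));ap=cv2.approxPolyDP(hl,4,True)[:,0]
        q=ap+.5;print("poly",st[i],[ray(p,k/[640,480],.125).round(4).tolist() for k in q])
    # tray
    d=models.cut_out(p,"tray")[0]["region"].astype(np.uint8)
    hl=cv2.convexHull(max(cv2.findContours(d,0,1)[0],key=cv2.contourArea));ap=cv2.approxPolyDP(hl,5,True)[:,0]+.5
    print("tray",[ray(p,k/[640,480],.018).round(4).tolist() for k in ap])
print("joint",LS(lambda q:np.r_[hullc(obs[0][0],cyl(*q,NUT))[0]-obs[0][1],hullc(obs[1][0],cyl(*q,NUT))[0]-obs[1][1]],[.507,.207]).x)
E
```

```text
top [262.74911135 262.95676614] area 86.40714285714286 113.62461525434628 [0.5045 0.2042]
blower 0.56 229 299 231 297
tray [[0.6878, -0.3211, 0.018], [0.5447, -0.3823, 0.018], [0.4378, -0.1375, 0.018], [0.5826, -0.0745, 0.018]]
scene [392.05354792 183.63584492] area 146.46428571428572 200.90361375594512 [0.5085 0.2108]
blower 0.7 349 432 165 234
poly [ 357  165   70   48 1642] [[0.6228, 0.2485, 0.125], [0.5522, 0.0983, 0.125], [0.4002, 0.1695, 0.125], [0.4713, 0.3218, 0.125]]
tray [[0.5837, -0.0652, 0.018], [0.6743, -0.251, 0.018], [0.6616, -0.3296, 0.018], [0.5523, -0.374, 0.018], [0.44, -0.1298, 0.018]]
joint [0.50700001 0.20699998]
```

apply_moves:
  moves:
    - [[0.0273, 0.0174, 0], 0]
    - [[0.0273, 0.0174, 0], 0]
    - [[0.0273, 0.0174, 0], 0]
    - [[0.0273, 0.0174, 0], 0]
    - [[0.0273, 0.0174, 0], 0]

```text
time_s: 2.62
tcp_pos: [0.3072, 0.4614, 0.2227]
ee_rot: [[0.944, -0.33, 0.0], [-0.33, -0.944, 0.0], [0.0, -0.0, -1.0]]
wrist_force: [0.4, 0.1, -0.9]
gripper_width: 1.001
gripper_force: 0.0
```

apply_moves:
  moves:
    - [[0.0273, 0.0174, 0], 0]
    - [[0.0273, 0.0174, 0], 0]
    - [[0.0273, 0.0174, 0], 0]
    - [[0.0273, 0.0174, 0], 0]
    - [[0.0273, 0.0174, 0], 0]

```text
time_s: 3.03
tcp_pos: [0.4074, 0.3341, 0.2229]
ee_rot: [[0.944, -0.33, 0.0], [-0.33, -0.944, 0.0], [0.0, -0.001, -1.0]]
wrist_force: [0.5, 0.7, -0.2]
gripper_width: 1.0
gripper_force: 0.0
```

apply_moves:
  moves:
    - [[0.0273, 0.0174, 0], 0]
    - [[0.0273, 0.0174, 0], 0]
    - [[0.0273, 0.0174, 0], 0]
    - [[0.0273, 0.0174, 0], 0]
    - [[0.0273, 0.0174, 0], 0]

```text
time_s: 3.45
tcp_pos: [0.5076, 0.2068, 0.2229]
ee_rot: [[0.944, -0.33, 0.0], [-0.33, -0.944, 0.0], [0.0, -0.0, -1.0]]
wrist_force: [0.1, 0.8, -0.4]
gripper_width: 1.0
gripper_force: 0.0
```

apply_moves:
  moves:
    - [[0, 0, 0], -6.26]
    - [[0, 0, 0], -6.26]
    - [[0, 0, 0], -6.26]
    - [[0, 0, 0], -6.26]
    - [[0, 0, 0], -6.26]

```text
time_s: 3.87
tcp_pos: [0.5069, 0.208, 0.2226]
ee_rot: [[0.977, 0.213, 0.0], [0.213, -0.977, 0.0], [0.0, -0.0, -1.0]]
wrist_force: [-1.2, 0.9, 0.6]
gripper_width: 1.001
gripper_force: 0.0
```

apply_moves:
  moves:
    - [[0, 0, 0.0176], 0]
    - [[0, 0, 0.0176], 0]
    - [[0, 0, 0.0176], 0]
    - [[0, 0, 0.0176], 0]
    - [[0, 0, 0.0176], 0]

```text
time_s: 4.28
tcp_pos: [0.5068, 0.2082, 0.134]
ee_rot: [[0.978, 0.208, 0.001], [0.208, -0.978, 0.0], [0.001, -0.0, -1.0]]
wrist_force: [-0.3, 0.8, 0.4]
gripper_width: 1.0
gripper_force: 0.0
```

apply_moves:
  moves:
    - [[0, 0, 0], 0]
    - [[0, 0, 0], 0]
    - [[0, 0, 0], 0]
    - [[0, 0, 0], 0]
    - [[0, 0, 0], 0]
  hand: 0.048

```text
time_s: 4.7
tcp_pos: [0.5074, 0.2087, 0.1359]
ee_rot: [[0.978, 0.208, 0.002], [0.208, -0.978, 0.001], [0.002, -0.001, -1.0]]
wrist_force: [-0.4, -0.4, 0.2]
gripper_width: 0.702
gripper_force: 0.0
```

Run:
```python
from h import *
s=r.sense();print(s["joints"],s["wrist_force"],s["tcp_pos"],s["gripper_width"])
p=imaging.capture("scene");cv2.imwrite("pics/s2.png",cv2.resize(p["frame"][110:240,320:470],(750,650))[:600])
```

```text
[ 3.92942358e+01  1.91855644e+01 -1.74720857e+01  1.35740010e-02
 -5.31947646e+01  6.27067994e+01] [-0.39230543 -0.40503212  0.15394011] [0.50740629 0.20866131 0.13586615] 0.7018895758304394
```

View pics/s2.png

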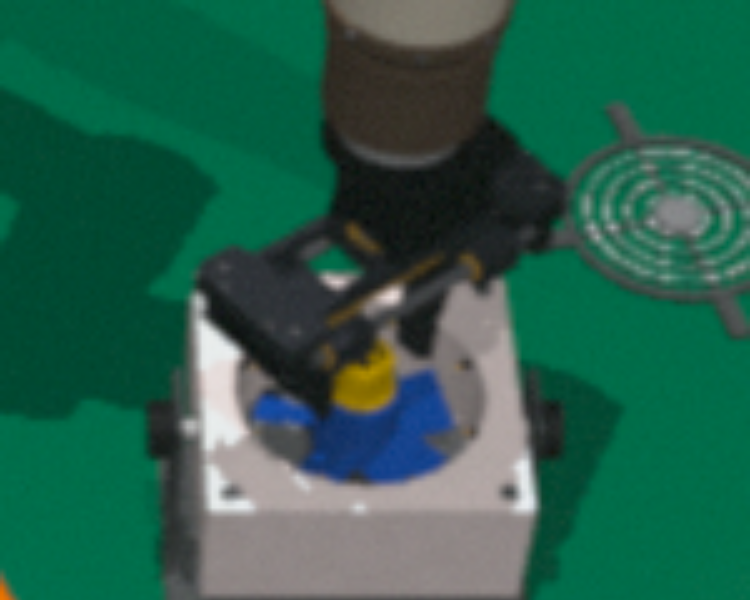

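Scene crop: the fingers straddle the nut (nut at about (365,375) in the crop, fingers at about (325,385) and (415,340)), roughly centred. I'll close in steps and watch the side force.

apply_moves:
  moves:
    - [[0, 0, 0], 0]
    - [[0, 0, 0], 0]
    - [[0, 0, 0], 0]
    - [[0, 0, 0], 0]
  hand: 0.045

```text
time_s: 5.08
tcp_pos: [0.5068, 0.2082, 0.1346]
ee_rot: [[0.978, 0.208, 0.0], [0.208, -0.978, 0.0], [0.0, -0.0, -1.0]]
wrist_force: [-0.3, 1.2, -0.1]
gripper_width: 0.523
gripper_force: 0.0
```

apply_moves:
  moves:
    - [[0, 0, 0], 0]
    - [[0, 0, 0], 0]
    - [[0, 0, 0], 0]
  hand: 0.042

```text
time_s: 5.33
tcp_pos: [0.5068, 0.2082, 0.1345]
ee_rot: [[0.978, 0.208, -0.0], [0.208, -0.978, -0.0], [-0.0, 0.0, -1.0]]
wrist_force: [0.5, -0.1, 0.5]
gripper_width: 0.486
gripper_force: 0.0
```

apply_moves:
  moves:
    - [[0, 0, 0], 0]
    - [[0, 0, 0], 0]
  hand: 0.04

```text
time_s: 5.5
tcp_pos: [0.5067, 0.2082, 0.1345]
ee_rot: [[0.978, 0.208, -0.0], [0.208, -0.978, -0.0], [-0.0, 0.0, -1.0]]
wrist_force: [-0.1, -0.3, 0.3]
gripper_width: 0.466
gripper_force: 0.0
```

apply_moves:
  moves:
    - [[0, 0, 0], 0]
    - [[0, 0, 0], 0]
    - [[0, 0, 0], 0]
  hand: 0.038

```text
time_s: 5.75
tcp_pos: [0.5068, 0.2082, 0.1346]
ee_rot: [[0.978, 0.208, 0.0], [0.208, -0.978, -0.0], [0.0, 0.0, -1.0]]
wrist_force: [-0.4, -0.2, 0.4]
gripper_width: 0.442
gripper_force: 0.0
```

apply_moves:
  moves:
    - [[0, 0, 0], 0]
    - [[0, 0, 0], 0]
    - [[0, 0, 0], 0]
  hand: 0.0365

```text
time_s: 6.0
tcp_pos: [0.5067, 0.2082, 0.1345]
ee_rot: [[0.978, 0.208, -0.0], [0.208, -0.978, -0.0], [-0.0, 0.0, -1.0]]
wrist_force: [-0.1, 0.8, -0.0]
gripper_width: 0.423
gripper_force: 0.0
```

apply_moves:
  moves:
    - [[0, 0, 0], 0]
    - [[0, 0, 0], -7.1]
    - [[0, 0, 0], -7.1]
    - [[0, 0, 0], -7.1]
    - [[0, 0, 0], -7.1]
  hand: 0.044

```text
time_s: 6.42
tcp_pos: [0.5068, 0.2082, 0.1346]
ee_rot: [[0.758, 0.653, 0.0], [0.653, -0.758, -0.0], [0.0, 0.0, -1.0]]
wrist_force: [0.2, 0.2, 0.0]
gripper_width: 0.503
gripper_force: 0.0
```

apply_moves:
  moves:
    - [[0, 0, 0], -7.1]
    - [[0, 0, 0], -7.1]
    - [[0, 0, 0], -7.1]
    - [[0, 0, 0], -7.1]
    - [[0, 0, 0], -7.1]

```text
time_s: 6.83
tcp_pos: [0.5068, 0.2082, 0.1346]
ee_rot: [[0.238, 0.971, 0.0], [0.971, -0.238, -0.0], [0.0, 0.0, -1.0]]
wrist_force: [-0.7, 0.2, -0.1]
gripper_width: 0.505
gripper_force: 0.0
```

apply_moves:
  moves:
    - [[0, 0, 0], -7.1]
    - [[0, 0, 0], -7.1]
    - [[0, 0, 0], -7.1]
    - [[0, 0, 0], -7.1]
    - [[0, 0, 0], -7.1]

```text
time_s: 7.25
tcp_pos: [0.5067, 0.2082, 0.1345]
ee_rot: [[-0.371, 0.929, -0.0], [0.929, 0.371, -0.0], [-0.0, -0.0, -1.0]]
wrist_force: [-0.3, 1.0, -0.4]
gripper_width: 0.507
gripper_force: 0.0
```

apply_moves:
  moves:
    - [[0, 0, 0], 0]
    - [[0, 0, 0], 0]
    - [[0, 0, 0], 0]
  hand: 0.04

```text
time_s: 7.5
tcp_pos: [0.5068, 0.2082, 0.1346]
ee_rot: [[-0.362, 0.932, 0.0], [0.932, 0.362, 0.0], [0.0, 0.0, -1.0]]
wrist_force: [-0.1, -0.6, -1.1]
gripper_width: 0.467
gripper_force: 0.0
```

apply_moves:
  moves:
    - [[0, 0, 0], 0]
    - [[0, 0, 0], 0]
    - [[0, 0, 0], 0]
  hand: 0.0375

```text
time_s: 7.75
tcp_pos: [0.5067, 0.2082, 0.1345]
ee_rot: [[-0.364, 0.931, -0.0], [0.931, 0.364, -0.0], [-0.0, -0.0, -1.0]]
wrist_force: [-0.0, -0.2, -0.3]
gripper_width: 0.436
gripper_force: 0.0
```

apply_moves:
  moves:
    - [[0, 0, 0], 0]
    - [[0, 0, 0], 0]
  hand: 0.036

```text
time_s: 7.92
tcp_pos: [0.5068, 0.2082, 0.1346]
ee_rot: [[-0.365, 0.931, 0.0], [0.931, 0.365, -0.0], [-0.0, 0.0, -1.0]]
wrist_force: [-0.8, -0.4, 0.8]
gripper_width: 0.417
gripper_force: 0.0
```

apply_moves:
  moves:
    - [[0, 0, 0], 0]
    - [[0, 0, 0], 0]
  hand: 0.035

```text
time_s: 8.08
tcp_pos: [0.5065, 0.2081, 0.1345]
ee_rot: [[-0.365, 0.931, -0.001], [0.931, 0.365, -0.0], [-0.0, -0.001, -1.0]]
wrist_force: [-1.7, 0.1, 0.5]
gripper_width: 0.407
gripper_force: 0.4
```

apply_moves:
  moves:
    - [[0, 0, 0], 0]
    - [[0, 0, 0], 0]
  hand: 0.034

```text
time_s: 8.25
tcp_pos: [0.5062, 0.2079, 0.1345]
ee_rot: [[-0.365, 0.931, -0.001], [0.931, 0.365, -0.001], [-0.0, -0.001, -1.0]]
wrist_force: [-2.5, -1.3, 1.9]
gripper_width: 0.393
gripper_force: 1.8
```

apply_moves:
  moves:
    - [[0, 0, 0], 0]
    - [[0, 0, 0], 0]
  hand: 0.0333

```text
time_s: 8.42
tcp_pos: [0.5061, 0.2079, 0.1344]
ee_rot: [[-0.365, 0.931, -0.001], [0.931, 0.365, -0.001], [-0.0, -0.002, -1.0]]
wrist_force: [-2.7, -0.6, 2.0]
gripper_width: 0.385
gripper_force: 13.9
```

apply_moves:
  moves:
    - [[0, -0.001, 0], 0]
    - [[0, 0, 0], 0]

```text
time_s: 8.58
tcp_pos: [0.5061, 0.2079, 0.1345]
ee_rot: [[-0.365, 0.931, 0.001], [0.931, 0.365, 0.0], [0.0, 0.001, -1.0]]
wrist_force: [-1.2, 0.2, -0.5]
gripper_width: 0.385
gripper_force: 15.2
```

apply_moves:
  moves:
    - [[0, 0, 0], 0]
    - [[0, 0, 0], 0]
  hand: 0.0331

```text
time_s: 8.75
tcp_pos: [0.5061, 0.2079, 0.1345]
ee_rot: [[-0.365, 0.931, 0.0], [0.931, 0.365, 0.0], [0.0, 0.0, -1.0]]
wrist_force: [-0.2, 0.4, 0.0]
gripper_width: 0.386
gripper_force: 18.8
```

apply_moves:
  moves:
    - [[0, 0, 0], 3]
    - [[0, 0, 0], 3]

```text
time_s: 8.92
tcp_pos: [0.5062, 0.2081, 0.1347]
ee_rot: [[-0.264, 0.965, 0.001], [0.965, 0.264, 0.0], [0.0, 0.001, -1.0]]
wrist_force: [-1.2, 0.7, 1.0]
gripper_width: 0.386
gripper_force: 19.1
```

Run:
```python
from h import *
s=r.sense();print(s["joints"],s["moment"],s["wrist_force"])
```

```text
[ 3.93307953e+01  1.91834585e+01 -1.76730991e+01  2.02646892e-02
 -5.30979429e+01  1.55962542e+02] [0.02209371 0.12021014 0.14257425] [-1.19791742  0.70296696  1.04888808]
```

apply_moves:
  moves:
    - [[0, 0, 0], 4]
    - [[0, 0, 0], 4]
    - [[0, 0, 0], 4]

```text
time_s: 9.17
tcp_pos: [0.5067, 0.2086, 0.1351]
ee_rot: [[-0.057, 0.998, 0.002], [0.998, 0.057, 0.001], [0.001, 0.002, -1.0]]
wrist_force: [-0.0, 0.1, 1.6]
gripper_width: 0.385
gripper_force: 19.2
```

Run:
```python
from h import *
s=r.sense();print(s["joints"],s["moment"],s["wrist_force"],s["tcp_pos"])
```

```text
[ 3.93441277e+01  1.91772073e+01 -1.76251923e+01  2.07357420e-02
 -5.30473751e+01  1.43900588e+02] [ 0.14436159 -0.05534528  0.14580204] [-0.02053663  0.06435835  1.56424856] [0.50671094 0.20864271 0.13505515]
```

apply_moves:
  moves:
    - [[0, 0, -0.0003], 5]
    - [[0, 0, -0.0003], 5]
    - [[0, 0, -0.0003], 5]
    - [[0, 0, -0.0003], 5]

```text
time_s: 9.5
tcp_pos: [0.5067, 0.2084, 0.136]
ee_rot: [[0.289, 0.957, 0.002], [0.957, -0.289, 0.001], [0.002, 0.002, -1.0]]
wrist_force: [1.5, 0.8, -0.6]
gripper_width: 0.381
gripper_force: 19.1
```

Run:
```python
from h import *
s=r.sense();print(s["joints"][5],s["moment"],s["wrist_force"],s["tcp_pos"])
```

```text
123.84705631130747 [ 0.02639883 -0.33648901  0.04337156] [ 1.45615153  0.76063189 -0.56496515] [0.50669273 0.20839062 0.13599627]
```

apply_moves:
  moves:
    - [[0, 0, -0.0004], 6]
    - [[0, 0, -0.0004], 6]
    - [[0, 0, -0.0004], 6]
    - [[0, 0, -0.0004], 6]
    - [[0, 0, -0.0004], 6]

```text
time_s: 9.92
tcp_pos: [0.5062, 0.2082, 0.1373]
ee_rot: [[0.73, 0.683, 0.001], [0.683, -0.73, 0.001], [0.001, -0.0, -1.0]]
wrist_force: [0.4, 0.8, -3.1]
gripper_width: 0.386
gripper_force: 19.1
```

apply_moves:
  moves:
    - [[0, 0, -0.0004], 6]
    - [[0, 0, -0.0004], 6]
    - [[0, 0, -0.0004], 6]

```text
time_s: 10.17
tcp_pos: [0.506, 0.2082, 0.1382]
ee_rot: [[0.906, 0.424, 0.0], [0.424, -0.906, 0.001], [0.0, -0.001, -1.0]]
wrist_force: [0.7, 0.8, -3.9]
gripper_width: 0.386
gripper_force: 19.1
```

Run:
```python
from h import *
s=r.sense();print(s["joints"][5],s["moment"],s["wrist_force"],s["tcp_pos"])
```

```text
75.78234963592537 [ 0.17353116 -0.23387593 -0.03097497] [ 0.70119994  0.8378047  -3.88514519] [0.5059754  0.20818797 0.13819021]
```

apply_moves:
  moves:
    - [[0, 0, 0], 6]
    - [[0, 0, 0], 6]
    - [[0, 0, -0.0001], 6]

```text
time_s: 10.42
tcp_pos: [0.5062, 0.2081, 0.1388]
ee_rot: [[0.992, 0.124, 0.001], [0.124, -0.992, 0.001], [0.001, -0.0, -1.0]]
wrist_force: [0.3, -0.4, -1.5]
gripper_width: 0.382
gripper_force: 19.1
```

apply_moves:
  moves:
    - [[0, 0, -0.0002], 6]
    - [[0, 0, -0.0003], 6]
    - [[0, 0, -0.0003], 6]

```text
time_s: 10.67
tcp_pos: [0.5063, 0.2082, 0.1397]
ee_rot: [[0.982, -0.189, 0.001], [-0.189, -0.982, 0.001], [0.001, -0.001, -1.0]]
wrist_force: [0.5, -0.3, -1.2]
gripper_width: 0.386
gripper_force: 19.1
```

Run:
```python
from h import *
s=r.sense();print(s["joints"][5],s["moment"],s["wrist_force"],s["tcp_pos"])
```

```text
39.782464614517394 [ 0.04895916 -0.10999634 -0.00092439] [ 0.47375686 -0.25160255 -1.23535224] [0.50627428 0.20815396 0.13973123]
```

apply_moves:
  moves:
    - [[0, 0, -0.0003], 6]
    - [[0, 0, -0.0003], 6]
    - [[0, 0, -0.0003], 6]
    - [[0, 0, -0.0003], 6]
    - [[0, 0, -0.0003], 6]

```text
time_s: 11.08
tcp_pos: [0.5059, 0.2078, 0.141]
ee_rot: [[0.756, -0.655, -0.0], [-0.655, -0.756, -0.0], [-0.0, 0.0, -1.0]]
wrist_force: [0.0, 0.2, -2.1]
gripper_width: 0.386
gripper_force: 19.1
```

apply_moves:
  moves:
    - [[0, 0, -0.0003], 6]
    - [[0, 0, -0.0003], 6]
    - [[0, 0, -0.0003], 6]
    - [[0, 0, -0.0003], 6]
    - [[0, 0, -0.0003], 6]

```text
time_s: 11.5
tcp_pos: [0.5056, 0.2078, 0.1422]
ee_rot: [[0.327, -0.945, -0.001], [-0.945, -0.327, -0.0], [-0.0, 0.001, -1.0]]
wrist_force: [0.0, 1.2, -2.3]
gripper_width: 0.387
gripper_force: 19.1
```

Run:
```python
from h import *
s=r.sense();print(s["joints"][5],s["moment"],s["wrist_force"],s["tcp_pos"])
p=imaging.capture("scene");cv2.imwrite("pics/s3.png",cv2.resize(p["frame"][140:230,340:440],(660,594)))
```

```text
-20.22007467613591 [ 0.08317907  0.11074058 -0.02101727] [ 0.02320111  1.24847096 -2.29611907] [0.50560956 0.20783075 0.14224405]
```

View pics/s3.png

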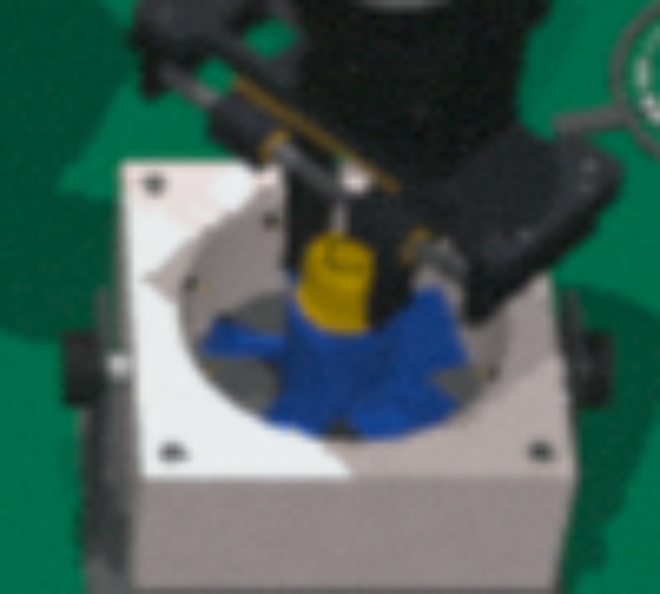

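Scene crop: the nut (340,280) is held between the fingers and is rising above the blue hub. It is climbing about 15 mm per turn, so I'll go on.

apply_moves:
  moves:
    - [[0, 0, -0.0002], 6]
    - [[0, 0, -0.0002], 6]
    - [[0, 0, -0.0002], 6]
    - [[0, 0, -0.0002], 6]
    - [[0, 0, -0.00025], 6]

```text
time_s: 11.97
tcp_pos: [0.5061, 0.208, 0.1438]
ee_rot: [[-0.187, -0.982, 0.001], [-0.982, 0.187, 0.0], [-0.0, -0.001, -1.0]]
wrist_force: [0.7, -0.0, -1.2]
gripper_width: 0.385
gripper_force: 19.1
```

apply_moves:
  moves:
    - [[0, 0, -0.00025], 6]
    - [[0, 0, -0.00025], 6]
    - [[0, 0, -0.00025], 6]
    - [[0, 0, -0.00025], 6]
    - [[0, 0, -0.00025], 6]

```text
time_s: 12.38
tcp_pos: [0.5064, 0.2081, 0.1453]
ee_rot: [[-0.653, -0.758, 0.001], [-0.758, 0.653, 0.001], [-0.001, -0.001, -1.0]]
wrist_force: [0.0, 0.2, -0.6]
gripper_width: 0.386
gripper_force: 19.1
```

apply_moves:
  moves:
    - [[0, 0, -0.00025], 6]
    - [[0, 0, -0.00025], 6]
    - [[0, 0, -0.00025], 6]
    - [[0, 0, -0.00025], 6]
    - [[0, 0, -0.00025], 6]

```text
time_s: 12.8
tcp_pos: [0.5064, 0.2082, 0.1466]
ee_rot: [[-0.944, -0.33, 0.001], [-0.33, 0.944, 0.001], [-0.001, 0.0, -1.0]]
wrist_force: [-0.2, 0.4, -0.5]
gripper_width: 0.388
gripper_force: 19.1
```

Run:
```python
from h import *
s=r.sense();print(s["joints"][5],s["moment"],s["wrist_force"],s["tcp_pos"])
```

```text
-110.08825744953018 [ 0.03317346 -0.1495003   0.00443502] [-0.18702897  0.35775082 -0.49286876] [0.50637588 0.20815194 0.14661021]
```

apply_moves:
  moves:
    - [[0, 0, -0.00025], 6]
    - [[0, 0, -0.00025], 6]
    - [[0, 0, -0.00025], 6]
    - [[0, 0, -0.00025], 6]
    - [[0, 0, -0.00025], 6]

```text
time_s: 13.22
tcp_pos: [0.5064, 0.2081, 0.1479]
ee_rot: [[-0.982, 0.187, 0.001], [0.187, 0.982, 0.001], [-0.001, 0.001, -1.0]]
wrist_force: [-0.2, -0.3, -1.0]
gripper_width: 0.382
gripper_force: 19.1
```

apply_moves:
  moves:
    - [[0, 0, -0.00025], 6]
    - [[0, 0, -0.00025], 6]
    - [[0, 0, -0.00025], 6]
    - [[0, 0, -0.00025], 6]
    - [[0, 0, -0.00025], 6]

```text
time_s: 13.63
tcp_pos: [0.5064, 0.2081, 0.1491]
ee_rot: [[-0.758, 0.653, 0.001], [0.653, 0.758, 0.001], [-0.001, 0.001, -1.0]]
wrist_force: [0.4, 0.5, -0.6]
gripper_width: 0.385
gripper_force: 19.1
```

apply_moves:
  moves:
    - [[0, 0, -0.0007], 0]
    - [[0, 0, -0.0005], 0]
    - [[0, 0, 0], 0]

```text
time_s: 13.88
tcp_pos: [0.5061, 0.208, 0.1503]
ee_rot: [[-0.761, 0.648, 0.001], [0.648, 0.761, 0.0], [-0.0, 0.001, -1.0]]
wrist_force: [0.3, -0.0, -0.7]
gripper_width: 0.385
gripper_force: 19.1
```

Run:
```python
from h import *
s=r.sense();print(s["joints"][5],s["moment"],s["wrist_force"],s["tcp_pos"])
```

```text
-169.7472398437894 [-0.00541618 -0.13822391  0.03950845] [ 0.29847624 -0.03027498 -0.71358674] [0.50610682 0.20799727 0.15032615]
```

apply_moves:
  moves:
    - [[0, 0, -0.0005], 0]
    - [[0, 0, -0.0005], 0]
    - [[0, 0, 0], 0]

```text
time_s: 14.13
tcp_pos: [0.5059, 0.2079, 0.1512]
ee_rot: [[-0.76, 0.65, 0.0], [0.65, 0.76, 0.0], [-0.0, 0.0, -1.0]]
wrist_force: [-0.6, -0.5, 0.3]
gripper_width: 0.384
gripper_force: 19.1
```

apply_moves:
  moves:
    - [[0, 0, -0.0005], 0]
    - [[0, 0, 0], 0]

```text
time_s: 14.3
tcp_pos: [0.5059, 0.2079, 0.1517]
ee_rot: [[-0.76, 0.65, 0.0], [0.65, 0.76, 0.0], [-0.0, 0.0, -1.0]]
wrist_force: [-0.0, 0.2, 0.1]
gripper_width: 0.386
gripper_force: 19.1
```

apply_moves:
  moves:
    - [[0, 0, -0.002], 0]
    - [[0, 0, -0.004], 0]
    - [[0, 0, -0.012], 0]
    - [[0, 0, -0.016], 0]
    - [[0, 0, -0.016], 0]

```text
time_s: 14.72
tcp_pos: [0.5057, 0.2077, 0.2023]
ee_rot: [[-0.759, 0.651, -0.001], [0.651, 0.759, -0.001], [0.0, -0.001, -1.0]]
wrist_force: [-0.2, -0.1, -1.0]
gripper_width: 0.386
gripper_force: 19.1
```

apply_moves:
  moves:
    - [[-0.01, -0.01, -0.006], 0]
    - [[-0.0195, -0.0196, 0], 0]
    - [[-0.0195, -0.0196, 0], 0]
    - [[-0.0195, -0.0196, 0], 0]
    - [[-0.0195, -0.0196, 0], 0]

```text
time_s: 15.13
tcp_pos: [0.5147, 0.0818, 0.2077]
ee_rot: [[-0.76, 0.65, -0.0], [0.65, 0.76, 0.0], [0.0, -0.0, -1.0]]
wrist_force: [0.2, 0.7, -0.2]
gripper_width: 0.386
gripper_force: 19.1
```

apply_moves:
  moves:
    - [[-0.0195, -0.0196, 0], 0]
    - [[-0.0195, -0.0196, 0], 0]
    - [[-0.0195, -0.0196, 0], 0]
    - [[-0.0195, -0.0196, 0], 0]
    - [[-0.0195, -0.0196, 0], 0]

```text
time_s: 15.55
tcp_pos: [0.5248, -0.0563, 0.2078]
ee_rot: [[-0.759, 0.651, -0.0], [0.651, 0.759, 0.0], [0.0, 0.0, -1.0]]
wrist_force: [-0.0, 0.2, -1.1]
gripper_width: 0.384
gripper_force: 19.1
```

apply_moves:
  moves:
    - [[-0.0195, -0.0196, 0], 0]
    - [[-0.0195, -0.0196, 0], 0]
    - [[-0.0195, -0.0196, 0], 0]
    - [[-0.0096, -0.0096, 0], 0]
    - [[0, 0, 0], 0]

```text
time_s: 15.97
tcp_pos: [0.532, -0.1536, 0.2073]
ee_rot: [[-0.757, 0.654, -0.001], [0.654, 0.757, -0.0], [0.0, -0.001, -1.0]]
wrist_force: [0.6, 0.0, -0.1]
gripper_width: 0.383
gripper_force: 19.1
```

Run:
```python
from h import *
s=r.sense();print(s["joints"],s["wrist_force"],s["tcp_pos"])
p=imaging.capture("scene");cv2.imwrite("pics/s4.png",p["frame"][100:400,150:550])
```

```text
[ 6.82474325e-01  1.58109530e+01 -1.10193950e+01  2.24346568e-02
 -6.32101776e+01 -1.31507402e+02] [ 0.554689    0.02708048 -0.08529945] [ 0.53198549 -0.15358145  0.20734192]
```

View pics/s4.png

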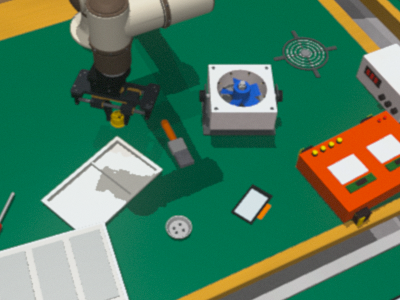

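Scene crop: the nut (118,118) hangs in the fingers and the rotor stays on the spindle (242,88). Lowering into the small bay.

apply_moves:
  moves:
    - [[0, 0, 0.03], 0]
    - [[0, 0, 0.035], 0]
    - [[0, 0, 0.035], 0]
    - [[0, 0, 0.035], 0]
    - [[0, 0, 0.025], 0]

```text
time_s: 16.43
tcp_pos: [0.5308, -0.1498, 0.045]
ee_rot: [[-0.76, 0.65, -0.003], [0.65, 0.76, 0.001], [0.003, -0.002, -1.0]]
wrist_force: [0.8, 0.3, -0.2]
gripper_width: 0.388
gripper_force: 19.1
```

apply_moves:
  moves:
    - [[0, 0, 0.016], 0]
    - [[0, 0, 0.008], 0]
    - [[0, 0, 0.006], 0]
    - [[0, 0, 0.002], 0]
    - [[0, 0, 0], 0]

```text
time_s: 16.85
tcp_pos: [0.5331, -0.1504, 0.0162]
ee_rot: [[-0.76, 0.65, 0.001], [0.65, 0.76, -0.0], [-0.001, 0.001, -1.0]]
wrist_force: [-0.0, -0.3, 0.3]
gripper_width: 0.381
gripper_force: 19.1
```

apply_moves:
  moves:
    - [[0, 0, 0.001], 0]
    - [[0, 0, 0.001], 0]
    - [[0, 0, 0.0005], 0]
    - [[0, 0, 0], 0]

```text
time_s: 17.18
tcp_pos: [0.5328, -0.1507, 0.0136]
ee_rot: [[-0.759, 0.651, 0.001], [0.651, 0.759, 0.0], [-0.001, 0.001, -1.0]]
wrist_force: [0.0, -0.1, -0.7]
gripper_width: 0.391
gripper_force: 19.1
```

apply_moves:
  moves:
    - [[0, 0, 0.0005], 0]
    - [[0, 0, 0.0005], 0]
    - [[0, 0, 0], 0]

```text
time_s: 17.43
tcp_pos: [0.5325, -0.1507, 0.0121]
ee_rot: [[-0.759, 0.651, 0.0], [0.651, 0.759, 0.0], [-0.0, 0.0, -1.0]]
wrist_force: [-0.2, 0.9, -1.2]
gripper_width: 0.389
gripper_force: 19.1
```

apply_moves:
  moves:
    - [[0, 0, 0.0005], 0]
    - [[0, 0, 0.0005], 0]
    - [[0, 0, 0], 0]

```text
time_s: 17.68
tcp_pos: [0.5326, -0.1507, 0.0112]
ee_rot: [[-0.759, 0.651, -0.0], [0.651, 0.759, -0.0], [-0.0, -0.0, -1.0]]
wrist_force: [-0.9, 1.0, 0.8]
gripper_width: 0.385
gripper_force: 19.1
```

apply_moves:
  moves:
    - [[0, 0, 0.0005], 0]
    - [[0, 0, 0], 0]

```text
time_s: 17.85
tcp_pos: [0.5327, -0.1507, 0.0112]
ee_rot: [[-0.759, 0.651, 0.0], [0.651, 0.759, -0.0], [-0.0, -0.0, -1.0]]
wrist_force: [-0.8, 0.4, 4.8]
gripper_width: 0.379
gripper_force: 19.1
```

apply_moves:
  moves:
    - [[0, 0, 0.0005], 0]
    - [[0, 0, 0], 0]

```text
time_s: 18.02
tcp_pos: [0.5327, -0.1507, 0.0112]
ee_rot: [[-0.76, 0.65, 0.0], [0.65, 0.76, -0.0], [-0.0, -0.0, -1.0]]
wrist_force: [-2.3, 0.9, 7.7]
gripper_width: 0.388
gripper_force: 19.1
```

apply_moves:
  moves:
    - [[0, 0, 0.0005], 0]
    - [[0, 0, 0], 0]

```text
time_s: 18.18
tcp_pos: [0.5327, -0.1507, 0.0111]
ee_rot: [[-0.76, 0.65, 0.0], [0.65, 0.76, -0.0], [-0.0, -0.0, -1.0]]
wrist_force: [-3.0, 2.2, 10.9]
gripper_width: 0.385
gripper_force: 19.1
```

apply_moves:
  moves:
    - [[0, 0, -0.0012], 0]
    - [[0, 0, 0], 0]

```text
time_s: 18.35
tcp_pos: [0.5329, -0.1506, 0.0112]
ee_rot: [[-0.759, 0.651, 0.001], [0.651, 0.759, -0.0], [-0.001, 0.001, -1.0]]
wrist_force: [-0.9, 1.1, 4.9]
gripper_width: 0.382
gripper_force: 19.1
```

apply_moves:
  moves:
    - [[0, 0, 0], 0]
    - [[0, 0, 0], 0]
    - [[0, 0, 0], 0]
    - [[0, 0, 0], 0]
    - [[0, 0, 0], 0]
  hand: 0.05

```text
time_s: 18.77
tcp_pos: [0.5324, -0.1507, 0.0105]
ee_rot: [[-0.759, 0.651, -0.001], [0.651, 0.759, 0.0], [0.0, -0.0, -1.0]]
wrist_force: [0.3, 0.2, -0.7]
gripper_width: 0.567
gripper_force: 0.0
```

apply_moves:
  moves:
    - [[0, 0, -0.005], 0]
    - [[0, 0, -0.01], 0]
    - [[0, 0, -0.02], 0]
    - [[0, 0, -0.03], 0]
    - [[0, 0, -0.035], 0]

```text
time_s: 19.18
tcp_pos: [0.5314, -0.1506, 0.1113]
ee_rot: [[-0.759, 0.651, -0.003], [0.651, 0.759, 0.0], [0.003, -0.002, -1.0]]
wrist_force: [1.2, 0.8, -0.8]
gripper_width: 0.577
gripper_force: 0.0
```

apply_moves:
  moves:
    - [[0, 0, -0.035], 0]
    - [[0, 0, -0.035], 0]
    - [[0, 0, -0.02], 0]
    - [[0, 0, 0], 0]
  hand: 0.06

```text
time_s: 19.52
tcp_pos: [0.5356, -0.1512, 0.2079]
ee_rot: [[-0.76, 0.65, 0.013], [0.65, 0.76, -0.002], [-0.011, 0.007, -1.0]]
wrist_force: [0.3, -0.1, 0.2]
gripper_width: 0.685
gripper_force: 0.0
```

Run:
```python
from h import *
s=r.sense();print(s["joints"],s["wrist_force"],s["tcp_pos"])
p=imaging.capture("scene");cv2.imwrite("pics/s5.png",p["frame"][100:400,150:550])
for n in("rotor","hub_top","nut"):
    for d in models.place_of(p,n)[:2]: print(n,d["confidence"],ray(p,d["at"],dict(rotor=.086,hub_top=.13,nut=.004)[n]))
```

```text
[ 9.85881635e-01  1.56616094e+01 -1.11855782e+01  1.21697807e-01
 -6.24266474e+01 -1.31583006e+02] [ 0.34941277 -0.1207291   0.20141895] [ 0.53555182 -0.1511843   0.20790271]
rotor 0.6 [0.51239456 0.202827   0.086     ]
hub_top 0.77 [0.51665566 0.21186591 0.13      ]
hub_top 0.21 [ 0.62745643 -0.17655249  0.13      ]
nut 0.74 [ 0.53680409 -0.14523035  0.004     ]
nut 0.61 [ 0.42465156 -0.54179983  0.004     ]
```

View pics/s5.png

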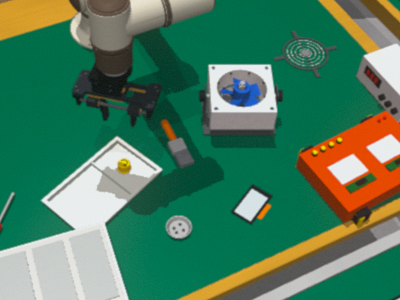

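Scene crop: the nut stands upright in the small bay (124,165) and the rotor remains at (242,92). Moving back for the rotor.

apply_moves:
  moves:
    - [[0.01, 0.01, 0], 0]
    - [[0.0195, 0.0196, 0], 0]
    - [[0.0195, 0.0196, 0], 0]
    - [[0.0195, 0.0196, 0], 0]
    - [[0.0195, 0.0196, 0], 0]

```text
time_s: 20.13
tcp_pos: [0.5221, -0.0254, 0.1992]
ee_rot: [[-0.759, 0.651, -0.004], [0.651, 0.759, -0.001], [0.002, -0.003, -1.0]]
wrist_force: [1.1, -0.7, -0.1]
gripper_width: 0.691
gripper_force: 0.0
```

apply_moves:
  moves:
    - [[0.0195, 0.0196, 0], 0]
    - [[0.0195, 0.0196, 0], 0]
    - [[0.0195, 0.0196, 0], 0]
    - [[0.0195, 0.0196, 0], 0]
    - [[0.0195, 0.0196, 0], 0]

```text
time_s: 20.55
tcp_pos: [0.5119, 0.1125, 0.1993]
ee_rot: [[-0.759, 0.651, -0.003], [0.651, 0.759, -0.002], [0.001, -0.003, -1.0]]
wrist_force: [0.4, -0.3, 0.3]
gripper_width: 0.689
gripper_force: 0.0
```

apply_moves:
  moves:
    - [[0.0195, 0.0196, 0], 0]
    - [[0.0195, 0.0196, 0], 0]
    - [[0.0195, 0.0196, 0], 0]
    - [[0.01, 0.0105, 0], 0]
    - [[0, 0, 0], 0]

```text
time_s: 20.97
tcp_pos: [0.5056, 0.2109, 0.1993]
ee_rot: [[-0.761, 0.648, -0.002], [0.648, 0.761, -0.001], [0.001, -0.002, -1.0]]
wrist_force: [0.2, -0.4, -0.3]
gripper_width: 0.688
gripper_force: 0.0
```

apply_moves:
  moves:
    - [[0, 0, 0.01], 0]
    - [[0, 0, 0.01], 0]
    - [[0, 0, 0.01], 0]
    - [[0, 0, 0], 0]
    - [[0, 0, 0], 0]

```text
time_s: 21.38
tcp_pos: [0.5057, 0.2074, 0.1696]
ee_rot: [[-0.758, 0.652, -0.002], [0.652, 0.758, -0.002], [0.0, -0.003, -1.0]]
wrist_force: [-0.9, -0.2, -0.3]
gripper_width: 0.691
gripper_force: 0.0
```

apply_moves:
  moves:
    - [[0, 0.0007, 0.014], 0]
    - [[0, 0, 0.014], 0]
    - [[0, 0, 0.014], 0]
    - [[0, 0, 0.008], 0]
    - [[0, 0, 0.004], 0]

```text
time_s: 21.8
tcp_pos: [0.5063, 0.2087, 0.1159]
ee_rot: [[-0.759, 0.651, -0.001], [0.651, 0.759, -0.001], [0.0, -0.001, -1.0]]
wrist_force: [0.5, 0.3, 0.4]
gripper_width: 0.687
gripper_force: 0.0
```

apply_moves:
  moves:
    - [[0, 0, 0], 0]
    - [[0, 0, 0], 0]
    - [[0, 0, 0], 0]
    - [[0, 0, 0], 0]
  hand: 0.05

```text
time_s: 22.13
tcp_pos: [0.5071, 0.2096, 0.1177]
ee_rot: [[-0.759, 0.651, 0.002], [0.651, 0.759, 0.001], [-0.0, 0.002, -1.0]]
wrist_force: [0.1, 0.7, 0.6]
gripper_width: 0.585
gripper_force: 0.0
```

apply_moves:
  moves:
    - [[0, 0, 0], 0]
    - [[0, 0, 0], 0]
    - [[0, 0, 0], 0]
  hand: 0.048

```text
time_s: 22.38
tcp_pos: [0.5066, 0.2094, 0.1171]
ee_rot: [[-0.759, 0.651, 0.0], [0.651, 0.759, 0.0], [-0.0, 0.001, -1.0]]
wrist_force: [-0.5, -0.2, 0.4]
gripper_width: 0.555
gripper_force: 0.0
```

apply_moves:
  moves:
    - [[0, 0, 0], 0]
    - [[0, 0, 0], 0]
  hand: 0.047

```text
time_s: 22.55
tcp_pos: [0.5065, 0.2093, 0.1168]
ee_rot: [[-0.759, 0.651, -0.0], [0.651, 0.759, -0.0], [-0.0, -0.0, -1.0]]
wrist_force: [0.2, -0.1, 1.1]
gripper_width: 0.539
gripper_force: 0.1
```

apply_moves:
  moves:
    - [[0, 0, 0], 0]
    - [[0, 0, 0], 0]
  hand: 0.0463

```text
time_s: 22.72
tcp_pos: [0.5063, 0.209, 0.1167]
ee_rot: [[-0.759, 0.651, -0.001], [0.651, 0.759, -0.001], [0.0, -0.001, -1.0]]
wrist_force: [-0.5, -0.7, 0.7]
gripper_width: 0.535
gripper_force: 0.5
```

apply_moves:
  moves:
    - [[0, -0.0007, 0], 0]
    - [[0, 0, 0], 0]
  hand: 0.046

```text
time_s: 22.88
tcp_pos: [0.5061, 0.2088, 0.1168]
ee_rot: [[-0.759, 0.651, 0.0], [0.651, 0.759, 0.0], [0.0, 0.0, -1.0]]
wrist_force: [-0.3, 0.1, 1.2]
gripper_width: 0.527
gripper_force: 0.1
```

apply_moves:
  moves:
    - [[0, 0, 0], 0]
    - [[0, 0, 0], 0]
  hand: 0.0457

```text
time_s: 23.05
tcp_pos: [0.506, 0.2088, 0.1168]
ee_rot: [[-0.759, 0.651, -0.0], [0.651, 0.759, -0.0], [0.0, -0.0, -1.0]]
wrist_force: [-0.2, -0.6, 0.8]
gripper_width: 0.528
gripper_force: 0.2
```

apply_moves:
  moves:
    - [[0, 0, 0], 0]
    - [[0, 0, 0], 0]
  hand: 0.0454

```text
time_s: 23.22
tcp_pos: [0.506, 0.2086, 0.1168]
ee_rot: [[-0.759, 0.651, -0.0], [0.651, 0.759, -0.0], [0.0, -0.0, -1.0]]
wrist_force: [-0.7, 0.0, 0.6]
gripper_width: 0.521
gripper_force: 0.4
```

apply_moves:
  moves:
    - [[0, 0, 0], 0]
    - [[0, 0, 0], 0]
  hand: 0.0451

```text
time_s: 23.38
tcp_pos: [0.5059, 0.2086, 0.1168]
ee_rot: [[-0.759, 0.651, -0.0], [0.651, 0.759, -0.0], [0.0, -0.001, -1.0]]
wrist_force: [-0.5, -1.4, 1.1]
gripper_width: 0.52
gripper_force: 0.6
```

apply_moves:
  moves:
    - [[0, -0.0005, 0], 0]
    - [[0, 0, 0], 0]
  hand: 0.0448

```text
time_s: 23.55
tcp_pos: [0.5058, 0.2085, 0.1168]
ee_rot: [[-0.759, 0.651, 0.0], [0.651, 0.759, 0.0], [0.0, 0.0, -1.0]]
wrist_force: [-0.3, -0.2, -0.0]
gripper_width: 0.516
gripper_force: 3.2
```

apply_moves:
  moves:
    - [[0, 0, 0], 0]
    - [[0, 0, 0], 0]
  hand: 0.0445

```text
time_s: 23.72
tcp_pos: [0.5058, 0.2085, 0.1168]
ee_rot: [[-0.759, 0.651, 0.0], [0.651, 0.759, 0.0], [-0.0, 0.0, -1.0]]
wrist_force: [-0.7, -0.1, 0.1]
gripper_width: 0.512
gripper_force: 9.6
```

apply_moves:
  moves:
    - [[0, 0, 0], 0]
    - [[0, 0, 0], 0]
    - [[0, 0, -0.001], 0]
    - [[0, 0, -0.002], 0]
    - [[0, 0, -0.003], 0]
  hand: 0.0443

```text
time_s: 24.13
tcp_pos: [0.5056, 0.2084, 0.1226]
ee_rot: [[-0.759, 0.651, -0.001], [0.651, 0.759, -0.0], [0.0, -0.001, -1.0]]
wrist_force: [0.9, -0.8, -1.5]
gripper_width: 0.511
gripper_force: 14.7
```

apply_moves:
  moves:
    - [[0, 0, -0.004], 0]
    - [[0, 0, -0.004], 0]
    - [[0, 0, -0.004], 0]

```text
time_s: 24.38
tcp_pos: [0.5059, 0.2085, 0.1354]
ee_rot: [[-0.759, 0.651, 0.0], [0.651, 0.759, 0.0], [-0.0, 0.0, -1.0]]
wrist_force: [0.8, 1.0, -1.7]
gripper_width: 0.516
gripper_force: 14.7
```

apply_moves:
  moves:
    - [[0, 0, -0.008], 0]
    - [[0, 0, -0.008], 0]
    - [[0, 0, -0.01], 0]
    - [[0, 0, -0.01], 0]
    - [[0, 0, -0.01], 0]

```text
time_s: 24.8
tcp_pos: [0.5059, 0.2085, 0.1822]
ee_rot: [[-0.759, 0.651, 0.001], [0.651, 0.759, 0.0], [-0.0, 0.001, -1.0]]
wrist_force: [0.0, -0.7, -0.9]
gripper_width: 0.514
gripper_force: 14.7
```

apply_moves:
  moves:
    - [[0, 0, -0.01], 0]
    - [[0, 0, -0.01], 0]
    - [[0, 0, -0.006], 0]
    - [[0, 0, 0], 0]

```text
time_s: 25.13
tcp_pos: [0.5066, 0.2089, 0.2088]
ee_rot: [[-0.759, 0.651, 0.003], [0.651, 0.759, 0.002], [-0.001, 0.003, -1.0]]
wrist_force: [-0.1, 0.0, -1.0]
gripper_width: 0.519
gripper_force: 14.7
```

Run:
```python
from h import *
s=r.sense();print(s["joints"],s["wrist_force"],s["tcp_pos"],s["gripper_width"])
p=imaging.capture("scene");cv2.imwrite("pics/s6.png",cv2.resize(p["frame"][100:250,300:500],(800,600)))
```

```text
[ 3.93769690e+01  1.50717736e+01 -1.18402494e+01  2.92279521e-02
 -6.28888144e+01 -1.69978238e+02] [-0.10253549  0.03153251 -0.98359971] [0.50660167 0.20887631 0.2087646 ] 0.5185860763541568
```

View pics/s6.png

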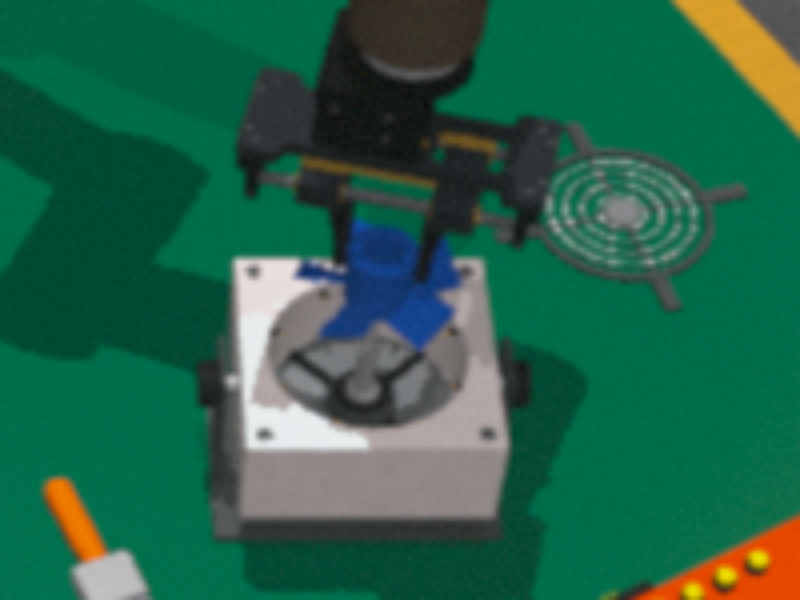

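Scene crop: the rotor (380,280) hangs level in the fingers, clear of the bare spindle (360,385). Carrying it to the large bay.

apply_moves:
  moves:
    - [[-0.0103, -0.0087, 0], 0]
    - [[-0.0206, -0.0174, 0], 0]
    - [[-0.0206, -0.0174, 0], 0]
    - [[-0.0206, -0.0174, 0], 0]
    - [[-0.0206, -0.0174, 0], 0]

```text
time_s: 25.6
tcp_pos: [0.5246, 0.0868, 0.2059]
ee_rot: [[-0.759, 0.651, -0.002], [0.651, 0.759, -0.001], [0.001, -0.002, -1.0]]
wrist_force: [1.0, -0.6, -1.3]
gripper_width: 0.513
gripper_force: 14.7
```

apply_moves:
  moves:
    - [[-0.0206, -0.0174, 0], 0]
    - [[-0.0206, -0.0174, 0], 0]
    - [[-0.0206, -0.0174, 0], 0]
    - [[-0.0206, -0.0174, 0], 0]
    - [[-0.0206, -0.0174, 0], 0]

```text
time_s: 26.02
tcp_pos: [0.5461, -0.0464, 0.206]
ee_rot: [[-0.759, 0.651, -0.002], [0.651, 0.759, -0.0], [0.001, -0.001, -1.0]]
wrist_force: [-0.4, 0.6, -0.5]
gripper_width: 0.514
gripper_force: 14.7
```

apply_moves:
  moves:
    - [[-0.0206, -0.0174, 0], 0]
    - [[-0.0206, -0.0174, 0], 0]
    - [[-0.0206, -0.0174, 0], 0]
    - [[-0.0206, -0.0174, 0], 0]
    - [[-0.0206, -0.0174, 0], 0]

```text
time_s: 26.43
tcp_pos: [0.5676, -0.1793, 0.2058]
ee_rot: [[-0.759, 0.651, -0.002], [0.651, 0.759, 0.0], [0.002, -0.001, -1.0]]
wrist_force: [-0.1, 0.9, -0.9]
gripper_width: 0.515
gripper_force: 14.7
```

apply_moves:
  moves:
    - [[-0.0206, -0.0174, 0], 0]
    - [[-0.0206, -0.0174, 0], 0]
    - [[-0.0206, -0.0174, 0], 0]
    - [[-0.0103, -0.0087, 0], 0]
    - [[0, 0, 0], 0]

```text
time_s: 26.85
tcp_pos: [0.5828, -0.2736, 0.2052]
ee_rot: [[-0.757, 0.654, -0.002], [0.654, 0.757, 0.0], [0.002, -0.001, -1.0]]
wrist_force: [1.3, 0.8, -1.6]
gripper_width: 0.516
gripper_force: 14.7
```

Run:
```python
from h import *
s=r.sense();print(s["joints"],s["wrist_force"],s["tcp_pos"],s["gripper_width"])
p=imaging.capture("scene");cv2.imwrite("pics/s7.png",cv2.resize(p["frame"][170:370,120:380],(780,600)))
for n in("nut_bay","rotor_bay","nut"):
    for d in models.place_of(p,n)[:1]: print(n,d["confidence"],ray(p,d["at"],.004))
```

```text
[-1.07689390e+01  2.45997227e+01  1.91942981e+00  1.81694770e-02
 -6.74571770e+01 -1.20045888e+02] [ 1.289406    0.79053158 -1.60667968] [ 0.58276332 -0.27359676  0.20517295] 0.5164888173955098
nut_bay 0.97 [ 0.53743604 -0.14641532  0.004     ]
rotor_bay 0.84 [ 0.58148873 -0.26192749  0.004     ]
nut 0.74 [ 0.54674962 -0.14289051  0.004     ]
```

View pics/s7.png

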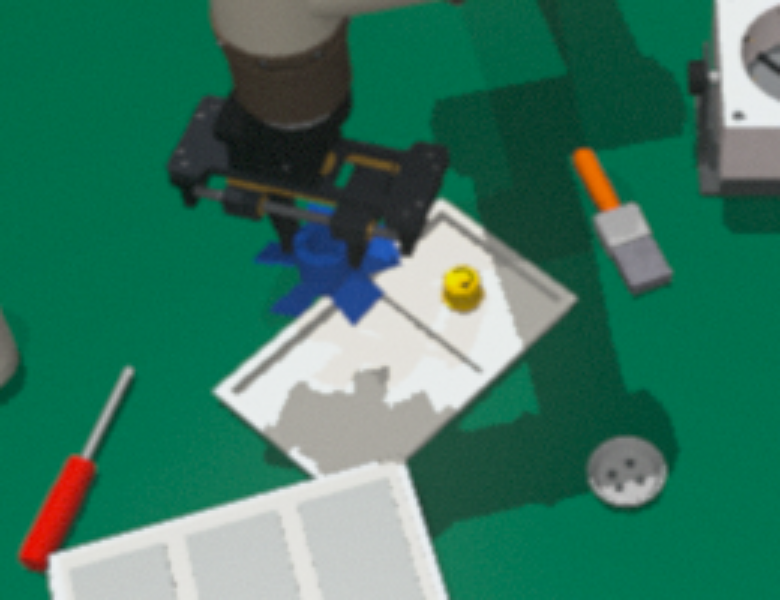

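Scene crop: the rotor is held level at (325,260), over the large bay once its height is allowed for. The nut sits at (462,288). Lowering.

apply_moves:
  moves:
    - [[0, 0, 0.02], 0]
    - [[0, 0, 0.028], 0]
    - [[0, 0, 0.028], 0]
    - [[0, 0, 0.028], 0]
    - [[0, 0, 0.022], 0]

```text
time_s: 27.47
tcp_pos: [0.5827, -0.269, 0.079]
ee_rot: [[-0.76, 0.65, -0.002], [0.65, 0.76, 0.001], [0.002, -0.0, -1.0]]
wrist_force: [0.6, 0.4, -0.9]
gripper_width: 0.515
gripper_force: 14.7
```

apply_moves:
  moves:
    - [[0, 0, 0.014], 0]
    - [[0, 0, 0.01], 0]
    - [[0, 0, 0.008], 0]
    - [[0, 0, 0.002], 0]
    - [[0, 0, 0], 0]

```text
time_s: 27.88
tcp_pos: [0.5838, -0.2704, 0.047]
ee_rot: [[-0.76, 0.65, 0.0], [0.65, 0.76, -0.0], [-0.0, -0.0, -1.0]]
wrist_force: [0.8, 0.6, -0.7]
gripper_width: 0.51
gripper_force: 14.7
```

apply_moves:
  moves:
    - [[0, 0, 0.001], 0]
    - [[0, 0, 0.001], 0]
    - [[0, 0, 0.001], 0]
    - [[0, 0, 0], 0]

```text
time_s: 28.22
tcp_pos: [0.5837, -0.2708, 0.0442]
ee_rot: [[-0.759, 0.651, 0.001], [0.651, 0.759, -0.0], [-0.001, 0.0, -1.0]]
wrist_force: [0.0, 0.0, -1.2]
gripper_width: 0.517
gripper_force: 14.7
```

apply_moves:
  moves:
    - [[0, 0, 0.001], 0]
    - [[0, 0, 0.001], 0]
    - [[0, 0, 0], 0]

```text
time_s: 28.47
tcp_pos: [0.5833, -0.2707, 0.0416]
ee_rot: [[-0.759, 0.651, -0.0], [0.651, 0.759, 0.0], [0.0, -0.0, -1.0]]
wrist_force: [-0.1, -0.2, -1.2]
gripper_width: 0.515
gripper_force: 14.7
```

apply_moves:
  moves:
    - [[0, 0, 0.001], 0]
    - [[0, 0, 0.001], 0]
    - [[0, 0, 0.001], 0]
    - [[0, 0, 0], 0]

```text
time_s: 28.8
tcp_pos: [0.5833, -0.2706, 0.0385]
ee_rot: [[-0.759, 0.651, -0.001], [0.651, 0.759, 0.0], [0.001, -0.0, -1.0]]
wrist_force: [1.0, 0.4, -0.5]
gripper_width: 0.509
gripper_force: 14.7
```

apply_moves:
  moves:
    - [[0, 0, 0.0007], 0]
    - [[0, 0, 0], 0]

```text
time_s: 28.97
tcp_pos: [0.5834, -0.2707, 0.0379]
ee_rot: [[-0.759, 0.651, -0.0], [0.651, 0.759, 0.0], [0.0, -0.0, -1.0]]
wrist_force: [0.8, 0.2, -0.7]
gripper_width: 0.509
gripper_force: 14.7
```

apply_moves:
  moves:
    - [[0, 0, 0.0007], 0]
    - [[0, 0, 0], 0]

```text
time_s: 29.13
tcp_pos: [0.5835, -0.2707, 0.0373]
ee_rot: [[-0.759, 0.651, -0.0], [0.651, 0.759, 0.0], [0.0, -0.0, -1.0]]
wrist_force: [-0.2, -0.1, -0.6]
gripper_width: 0.511
gripper_force: 14.7
```

apply_moves:
  moves:
    - [[0, 0, 0.0007], 0]
    - [[0, 0, 0], 0]

```text
time_s: 29.3
tcp_pos: [0.5835, -0.2707, 0.0366]
ee_rot: [[-0.759, 0.651, -0.0], [0.651, 0.759, 0.0], [0.0, -0.0, -1.0]]
wrist_force: [0.6, -0.3, -1.2]
gripper_width: 0.511
gripper_force: 14.7
```

apply_moves:
  moves:
    - [[0, 0, 0.0007], 0]
    - [[0, 0, 0], 0]

```text
time_s: 29.47
tcp_pos: [0.5834, -0.2707, 0.0359]
ee_rot: [[-0.759, 0.651, -0.0], [0.651, 0.759, 0.0], [0.0, -0.0, -1.0]]
wrist_force: [0.4, 0.3, -1.1]
gripper_width: 0.515
gripper_force: 14.7
```

apply_moves:
  moves:
    - [[0, 0, 0.0007], 0]
    - [[0, 0, 0], 0]

```text
time_s: 29.63
tcp_pos: [0.5836, -0.2707, 0.0353]
ee_rot: [[-0.759, 0.651, 0.0], [0.651, 0.759, -0.0], [-0.0, -0.0, -1.0]]
wrist_force: [-0.5, 0.3, -0.8]
gripper_width: 0.51
gripper_force: 14.7
```

apply_moves:
  moves:
    - [[0, 0, 0.0006], 0]
    - [[0, 0, 0], 0]

```text
time_s: 29.8
tcp_pos: [0.5836, -0.2707, 0.0353]
ee_rot: [[-0.759, 0.651, 0.0], [0.651, 0.759, -0.0], [-0.0, -0.0, -1.0]]
wrist_force: [-1.4, 1.7, 2.4]
gripper_width: 0.511
gripper_force: 14.7
```

Floor contact. Release and retreat.

apply_moves:
  moves:
    - [[0, 0, -0.0003], 0]
    - [[0, 0, 0], 0]
    - [[0, 0, 0], 0]
    - [[0, 0, 0], 0]
    - [[0, 0, 0], 0]
  hand: 0.06

```text
time_s: 30.22
tcp_pos: [0.5835, -0.2707, 0.0349]
ee_rot: [[-0.759, 0.651, -0.0], [0.651, 0.759, -0.0], [0.0, -0.0, -1.0]]
wrist_force: [0.7, -0.2, 0.1]
gripper_width: 0.682
gripper_force: 0.0
```

apply_moves:
  moves:
    - [[0, 0, 0], 0]
    - [[0, 0, 0], 0]
    - [[0, 0, -0.005], 0]
    - [[0, 0, -0.01], 0]
    - [[0, 0, -0.02], 0]

```text
time_s: 30.63
tcp_pos: [0.582, -0.2703, 0.0687]
ee_rot: [[-0.759, 0.651, -0.005], [0.651, 0.759, 0.001], [0.004, -0.002, -1.0]]
wrist_force: [-0.3, -1.1, 0.3]
gripper_width: 0.689
gripper_force: 0.0
```

apply_moves:
  moves:
    - [[0, 0, -0.03], 0]
    - [[0, 0, -0.03], 0]
    - [[0, 0, -0.03], 0]
    - [[0, 0, -0.03], 0]
    - [[0, 0, 0], 0]

```text
time_s: 31.05
tcp_pos: [0.5871, -0.2723, 0.1992]
ee_rot: [[-0.76, 0.65, 0.014], [0.65, 0.76, -0.006], [-0.014, 0.005, -1.0]]
wrist_force: [0.7, -0.6, 1.3]
gripper_width: 0.691
gripper_force: 0.0
```

Run:
```python
from h import *
s=r.sense();print(s["wrist_force"],s["tcp_pos"],s["gripper_width"])
p=imaging.capture("scene");cv2.imwrite("pics/s8.png",cv2.resize(p["frame"][170:370,120:380],(780,600)))
for n in("nut_bay","rotor_bay","nut","rotor"):
    for d in models.place_of(p,n)[:1]: print(n,d["confidence"],ray(p,d["at"],.004))
```

```text
[ 0.70393524 -0.59118244  1.329823  ] [ 0.58708611 -0.27227477  0.19922822] 0.6909465369286205
nut_bay 0.8 [ 0.53415295 -0.14795002  0.004     ]
rotor_bay 0.65 [ 0.58436731 -0.2682469   0.004     ]
nut 0.55 [ 0.53628206 -0.14885386  0.004     ]
rotor 0.88 [ 0.6035891  -0.26857029  0.004     ]
```

View pics/s8.png

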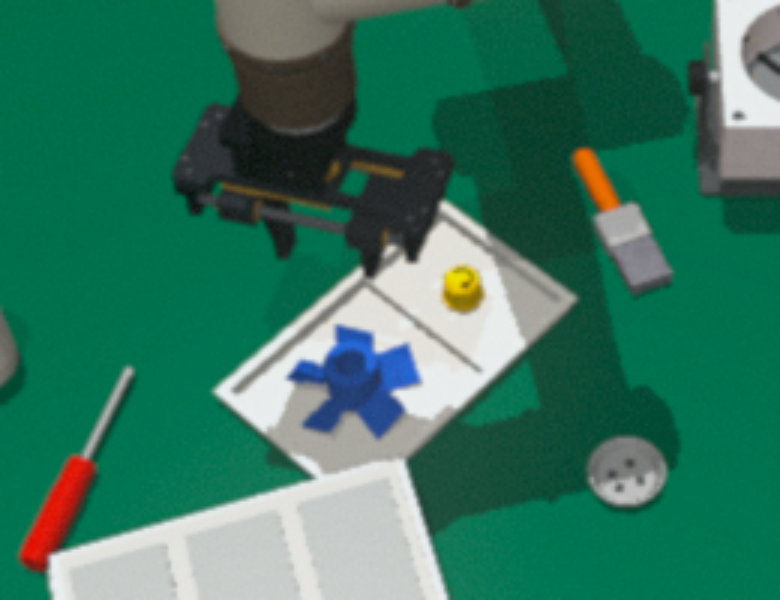

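The rotor lies flat and hub up in the large bay (355,375), the nut is in the small bay (462,288), and the gripper is clear.

apply_moves:
  moves:
    - [[0, 0, 0], 0]
    - [[0, 0, 0], 0]
    - [[0, 0, 0], 0]
    - [[0, 0, 0], 0]
    - [[0, 0, 0], 0]

```text
time_s: 31.72
tcp_pos: [0.5835, -0.2707, 0.1897]
ee_rot: [[-0.759, 0.651, -0.001], [0.651, 0.759, 0.0], [0.001, -0.0, -1.0]]
wrist_force: [-0.0, -0.1, 0.6]
gripper_width: 0.69
gripper_force: 0.0
```

```bash
python3 -c "
from station import r
print(r.finish_job())"
```

```text
the job is handed in; nothing more can be done
None
```

The job is handed in at about 32 s of the 72 s allowed (no verdict came back): the nut stands in the small bay, the rotor lies flat and hub up in the large bay, and the arm touched nothing else on the bench.

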